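# Load the gold cutter into the collet chuck

## Task

Take the gold-headed cutter from the wooden rack, slide its shank into the bore of the collet chuck and push it gently down until it stands fully home on the stop. Then turn the hexagon nut clockwise (seen from above) until the collet firmly grips the shank, which is when the nut takes 0.2 to 0.3 N m more torque than it does running free, and no harder. Let go, and leave the other two cutters in the rack.

Things in the scene. Friction and masses are not known exactly. Their poses are not given: they have to be found in the camera images.
- gold_cutter: Milling cutter to load, upright in one of the rack's three holes, 70 mm long, about 80 g: steel shank 12 mm in diameter, chamfered foot; gold (brass-coloured) cylindrical head 18 mm in diameter, 46 to 70 mm above the foot: grip it there. Origin at the centre of the foot, z along the cutter towards the head. It may lean a degree or two in its hole.
- cone_cutter: Bystander in another hole of the rack: black conical head, 12 mm steel shank, 70 mm long; origin at its foot, z up. Stays where it is.
- ball_cutter: Bystander in another hole of the rack: steel ball head 23 mm in diameter, 12 mm steel shank, 68 mm long; origin at its foot, z up. Stays where it is.
- rack: Fixed wooden block 56 x 180 x 50 mm (x, y, z), origin at the centre of its underside; three holes at y = -60, 0, +60 mm, 40 mm deep: the cutters' feet stand 10 mm and their tops about 80 mm above the bench.
- chuck: Fixed upright collet chuck on a blue foot plate 110 x 110 x 12 mm; origin at the centre of its underside, bore axis along its z. The nut spans 72 to 100 mm above the bench; under it a round post, 40 mm in diameter down to 34 mm above the bench, then widening to 68 mm.
- back_stop: Brass stop at the bottom of the bore. Origin at the centre of its top face, on the bore axis, 64 mm above the bench, 36 mm below the top of the nut. A cutter that is home stands on it with its foot; the underside of its head is then 10 mm above the nut. More than 40 N on it damages it.
- collet: Four steel jaws round the bore, their tops chamfered as a funnel about 26 mm wide, 3 mm below the nut's top. Open, they leave a square bore 15 to 18.5 mm wide; the nut closes all four together, 3.5 mm of travel each per radian. Together they must press on the shank with over 30 N to grip; more than 130 N damages them. Origin on the bore axis at the stop.
- nut_top (a point): Centre of the top face of the steel hexagon nut, on the bore axis, 100 mm above the bench. The nut is 46 mm across flats, 28 mm high, with a 30 mm hole. x points square to one flat (the next flats every 60 degrees), z up.
- nut: The same nut (origin on its axis at bench level). Clockwise from above tightens. Friction of 0.5 N m holds it where it is left, so a torque read at rest may have either sign. Once the jaws bear, torque rises above the free-running reading by 0.035 N m per 10 N of total jaw press. They meet the shank 0.4 to 0.95 rad from the start, not readable from its angle: feel it. End stop over 1.3 rad on.
There are look-alikes about, which are no part of the job. Leave any turquoise look-alike of the chuck alone.

How it is judged:
By the outcome, as a careful person would: the job done as asked, in the order asked, and still so for the second after the job is handed in, with the robot touching nothing.
It also fails if it takes over 64 s, if anything falls off the work surface, if the arm or the gripper's body presses on something with over 40 N, if the wrist force passes 120 N, or if a joint passes its speed limit or range.

## Robot

A 6-joint arm with a two-finger parallel gripper is mounted at the origin on the work surface; the furniture and walls round the work are solid. World frame = base frame: x ahead of the robot, y to its left, z up, the work surface at z = 0. Lengths are in m, angles in rad, forces in N, time in s.
With the tool pointing down it reaches from about 0.3 to 0.775 m from the base axis. Payload 14.6 kg.
Tool frame: the origin (TCP) lies at the very end of the fingers, on their centre line; the grasp point (between the pads) lies 19 mm behind it; z points along the fingers, y is the line along which they close (so a half turn about z gives the same grasp; the last joint's range is limited). The gripper opens to 94 mm and grips with 3 to 60 N. Pads are 16 mm wide; open, the fingers measure 119 mm over their backs; the gripper's body (75 mm by 177 mm) begins 78 mm behind the grasp point.
Start: joints at [1.137, 0.3, 1.521, -0, 1.321, -0.067], TCP at [0.197, 0.513, 0.205] pointing down, gripper open.
Joint ranges: [-3.03, 3.03], [-0.79, 2.21], [0.23, 2.52], [-1.04, 4.18], [0, 3.07], [-2.55, 2.55]. Speed limits (rad/s): [2.22, 2.22, 2.57, 3.14, 3.14, 3.14].

## Interface

Orientations are given as [roll, pitch, yaw] about the fixed x, y, z axes, in that order (R = Rz(yaw) Ry(pitch) Rx(roll)).
In Python, from station import ctrl, cams gives the robot as it stands. The module is installed in compiled form; this text tells all that it offers.
- The arm moves only by the tool arm_command, never from a script. Its argument "plan" is a list that holds one entry, the list of rows, each a list of 7 numbers: the shift along the tool's x, y, z in a scale on which 1.0 is 1000 mm, then the turn, a rotation vector about the tool's x, y, z in shares of pi rad (1.0 is pi rad), then the closure, from -1 (fully open) to 1 (shut). A call has 1 to 12 rows; each row is the pose to reach, as a shift and turn from the pose commanded when the call began, along the tool's axes at that moment; what a row does not reach only later rows make up. A row lasts 1/10 s, in which the tool goes at most 50 mm and 8.59 degrees, less where a joint would pass 70% of its speed; a pose out of reach is approached as far as the arm can. Shift and turn numbers lie between -1 and 1, and a call with a number outside is refused. A call with a gripper value outside its range is refused whole. The fingers move at their own pace and stop on an object; "squeeze" is the grip in N (left out, the last holds). Time passes only in rows, so rows that repeat a pose let the fingers close. It gives the time, the measured TCP pose, the force, the opening and the grip force at its end, in the units of the state.
- ctrl.get_obs(): the state, without advancing time (a new reading comes with each control period).
- cams.camera(name): name is "side" or "top"; returns (picture, depth): 420x560x3 uint8, blue, green, red; 420x560 float32, m along the optical axis (not along the pixel's ray), 0 where there is no reading.
- cams.camera_info(name): a dict with "fx", "fy", "cx", "cy" (pixels), "world_to_cam" (4x4, takes a point from world to camera coordinates). Camera axes: x right, y down, z forward; pixel columns grow to the right and rows downward; lengths in m; the calibration is good to about 2 mm. A picture is of the moment at which its call begins. camera_info takes no time and is no camera call.
- ctrl.hand_in(): hands the job in; it is judged then, once.
The state is a dict: "time_s": time; "qpos": joint angles; "joint_vel": joint speeds; "tau": joint torques, N m; "ee_pos": TCP position; "eef_rot": TCP orientation; "force": force on the tool from outside, world axes, zero at the start; "moment": the same for the moment, N m; "grip_width": finger opening in m; "grip_force": force on a finger pad.
Only numpy, scipy, OpenCV 4.12 (cv2) and the standard library are available. Lean on these libraries where they do the work, as an engineer would, in place of code of your own. Each camera call takes 0.05 s, during which the arm holds its last target. There are 200 camera calls.

## Working session

There is one attempt and no reset: what is moved stays moved. The work goes in short steps, Python scripts to look and compute and a tool call to move; the robot and the scene stay as the last step left them, time stands still between calls to the robot, and variables do not carry over. Pictures are saved under pics/ and viewed, at most 10 in all, crops included, and the job is handed in when it is done.

Besides the shell and the picture viewer there is one more tool, called after "Call:" as a command line: name --argument value ..., lists and objects as JSON in quotes. arm_command: Moves the arm, as the interface text tells. Its arguments: {"type":"object","properties":{"plan":{"type":"array"},"squeeze":{"type":"number"}},"required":["plan"]}

```bash
mkdir -p pics
python3 - <<'E'
from station import ctrl,cams
import cv2,numpy as np
for n in("top","side"):
    p,d=cams.camera(n); cv2.imwrite(f"pics/{n}0.png",p); np.savez(f"{n}0.npz",p=p,d=d,**{k:np.array(v) for k,v in cams.camera_info(n).items()})
    print(n,{k:np.round(v,3).tolist() for k,v in cams.camera_info(n).items()if k!='name'})
print(ctrl.get_obs())
E
```

```text
top {'fx': 502.217, 'fy': 502.217, 'cx': 271.826, 'cy': 208.785, 'world_to_cam': [[0.01, -1.0, 0.006, 0.074], [-0.998, -0.01, -0.063, 0.429], [0.063, -0.005, -0.998, 1.048], [0.0, 0.0, 0.0, 1.0]]}
side {'fx': 505.471, 'fy': 505.471, 'cx': 283.319, 'cy': 218.084, 'world_to_cam': [[0.867, -0.499, -0.011, -0.328], [-0.31, -0.521, -0.796, 0.246], [0.391, 0.693, -0.606, 0.71], [0.0, 0.0, 0.0, 1.0]]}
{'time_s': 0.1, 'qpos': array([ 1.13740773e+00,  3.00424051e-01,  1.52150548e+00,  7.53840227e-06,
        1.32070429e+00, -6.66029276e-02]), 'joint_vel': array([ 2.71504214e-03, -1.40238984e-03, -7.16803596e-06,  1.01867676e-03,
        1.16407525e-03, -2.72759012e-04]), 'tau': array([ 1.92056441e-04, -5.32640469e+01, -3.53280544e+01,  7.08972942e-02,
        2.35706067e-02, -7.70133192e-05]), 'ee_pos': array([0.19714412, 0.51320508, 0.20494412]), 'eef_rot': array([-3.14055429e+00, -7.65787759e-05,  2.77480508e+00]), 'force': array([-0.50259473,  0.3243112 , -0.16823192]), 'moment': array([-0.0210913 ,  0.03571182,  0.01983659]), 'grip_force': 0.0, 'grip_width': 0.09366312377305754}
```

View pics/top0.png

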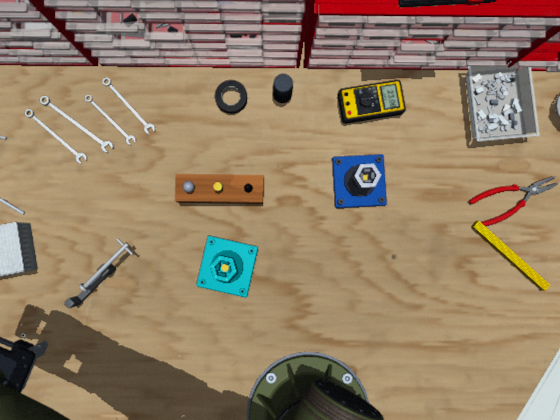

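View pics/side0.png

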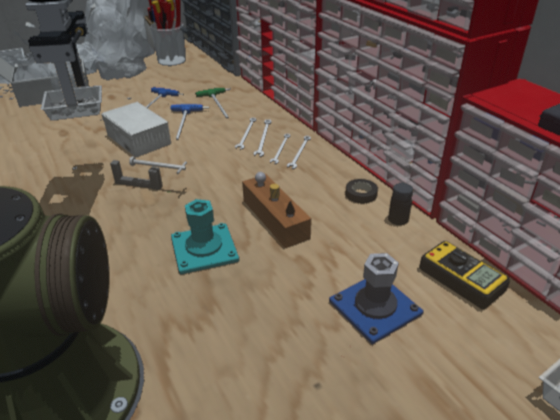

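The top view shows the gold cutter at (218,187), with the ball at (188,187) and the cone at (248,187). The blue chuck's nut is at (367,176), and the turquoise look-alike is at (225,267). In the side view the gold head is at (274,193) and the nut at (380,268).

```bash
cat > h.py <<'E'
import numpy as np,cv2
def load(n):
    f=np.load(n+".npz"); return f
def ray(f,uv,z):
    W=f["world_to_cam"];R=W[:3,:3];o=-R.T@W[:3,3]
    d=R.T@np.array([(uv[0]-f["cx"])/f["fx"],(uv[1]-f["cy"])/f["fy"],1]); 
    return o+d*(z-o[2])/d[2]
def proj(f,P):
    c=f["world_to_cam"]@np.append(P,1); return np.array([f["fx"]*c[0]/c[2]+f["cx"],f["fy"]*c[1]/c[2]+f["cy"]])
def pts(f):
    d=f["d"];v,u=np.indices(d.shape);c=np.stack([(u-f["cx"])/f["fx"]*d,(v-f["cy"])/f["fy"]*d,d],-1)
    W=f["world_to_cam"]; return (c-W[:3,3])@W[:3,:3]
E
python3 - <<'E'
from h import *
ims=[]
for n,boxes in(("top0",[(170,165,100,50),(335,150,60,60)]),("side0",[(235,165,80,85),(325,240,100,100)])):
    f=load(n);P=pts(f);hsv=cv2.cvtColor(f["p"],cv2.COLOR_BGR2HSV)
    x,y,w,h=boxes[0];m=cv2.inRange(hsv,(20,110,90),(34,255,255));mm=np.zeros_like(m);mm[y:y+h,x:x+w]=m[y:y+h,x:x+w]
    k,l,s,c=cv2.connectedComponentsWithStats(mm);i=1+s[1:,4].argmax();print(n,"gold",s[i],c[i],"at .08/.07",ray(f,c[i],.08),ray(f,c[i],.07))
    q=P[l==i];q=q[q[:,2]>.074] ;print(" depth top mid",len(q),np.median(q,0),(q.min(0)+q.max(0))/2 if len(q) else 0)
    x,y,w,h=boxes[1];sub=np.zeros(m.shape,bool);sub[y:y+h,x:x+w]=1
    t=sub&(P[...,2]>.096)&(P[...,2]<.106);v,u=np.nonzero(t);hull=cv2.convexHull(np.c_[u,v].astype(np.int32))
    W=np.array([ray(f,a,.1)[:2] for a in hull[:,0]]);r=cv2.minAreaRect((W*1000).astype(np.float32));M,_=cv2.minEnclosingCircle((W*1000).astype(np.float32));print(" nut",len(u),r,M,_,"z",np.median(P[t][:,2]))
    b=cv2.inRange(hsv,(105,120,40),(125,255,255));b[~sub]=0
    v,u=np.nonzero(b&255*(abs(P[...,2]-.012)<.005).astype(np.uint8));W=np.array([ray(f,a,.012)[:2] for a in np.c_[u,v]])*1000;print(" plate",cv2.minAreaRect(W.astype(np.float32)))
    R=(hsv[...,0]<18)&(hsv[...,1]>130)&(abs(P[...,2]-.05)<.004);bx=boxes[0];z=np.zeros_like(R);z[bx[1]:bx[1]+bx[3],bx[0]:bx[0]+bx[2]]=1;R&=z
    v,u=np.nonzero(R);W=np.array([ray(f,a,.05)[:2] for a in np.c_[u,v]])*1000;print(" rack",cv2.minAreaRect(W.astype(np.float32)))
    x,y,w,h=boxes[1];ims.append(cv2.resize(f["p"][y:y+h,x:x+w],(400,400),interpolation=cv2.INTER_CUBIC))
cv2.imwrite("pics/crop.png",np.hstack(ims))
E
```

```text
top0 gold [213 182  10   9  67] [217.2238806  186.05970149] at .08/.07 [0.46808004 0.18774692 0.08      ] [0.46915989 0.1887905  0.07      ]
 depth top mid 65 [0.46827546 0.18806631 0.08025462] [0.41864795 0.14013095 0.57359912]
 nut 315 ((491.6641540527344, -106.08660125732422), (45.18193817138672, 50.87394332885742), 0.5959973931312561) (491.2747802734375, -105.822265625) 26.06906509399414 z 0.09956331185832307
 plate ((490.2515563964844, -106.38804626464844), (108.33929443359375, 108.37493896484375), 3.446958065032959)
 rack ((468.43719482421875, 188.31546020507812), (55.48799514770508, 178.14527893066406), 0.5858502984046936)
side0 gold [270 184   9   6  43] [274.23255814 186.44186047] at .08/.07 [0.46744667 0.18842654 0.08      ] [0.47455366 0.20163796 0.07      ]
 depth top mid 42 [0.46743998 0.18798061 0.08012906] [0.46741979 0.18870805 0.07952099]
 nut 423 ((488.3592529296875, -107.32022094726562), (55.071502685546875, 46.429481506347656), 32.51575469970703) (488.1481018066406, -106.98419189453125) 27.54570960998535 z 0.09961524229512127
 plate ((488.8038330078125, -107.21070861816406), (106.8307876586914, 107.83482360839844), 3.2667856216430664)
 rack ((467.17352294921875, 187.6239013671875), (174.10122680664062, 52.59830093383789), 89.9228744506836)
```

View pics/crop.png

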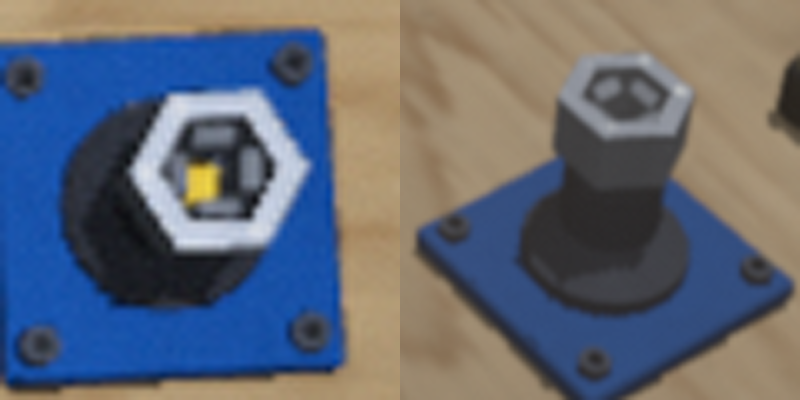

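The crop shows the hex nut with two flats facing ±x (within about 1°) and its corners along ±y. The jaws are open and the brass stop is visible. The gold cutter's axis is at about (0.468, 0.188) and the nut's at about (0.490, −0.1065).

```bash
cat > go.py <<'E'
# usage: go.py x y z(mm) yangle : shift/turn in tool axes from the current measured pose
import sys,numpy as np
from station import ctrl
from scipy.spatial.transform import Rotation as R
o=ctrl.get_obs();x,y,z,a=map(float,sys.argv[1:5])
T=R.from_euler('xyz',o["eef_rot"]);G=R.from_euler('xyz',[np.pi,0,a+np.pi/2])
print(o["time_s"],"shift",np.round(T.inv().apply(np.array([x,y,z])-o["ee_pos"]*1000),1),"turn",np.round((T.inv()*G).as_rotvec(),4),"F",np.round(o["force"],1),"M",np.round(o["moment"],2),o["grip_width"])
E
python3 go.py 468 188 130 0
```

```text
0.1 shift [-369.5 -206.4   75.1] turn [-1.000e-03  6.000e-04  1.204e+00] F [-0.5  0.3 -0.2] M [-0.02  0.04  0.02] 0.09366312377305754
```

Units first: shifts go in shares of 1000 mm and turns go in shares of pi rad. So -369.5 mm is -0.3695, -333 mm is -0.333, 1.204 rad is 0.3832.

Call:
arm_command --plan '[[[-0.037, -0.021, 0.0075, 0, 0, 0.0382, 0], [-0.074, -0.041, 0.015, 0, 0, 0.0764, 0], [-0.111, -0.062, 0.022, 0, 0, 0.1146, 0], [-0.148, -0.083, 0.03, 0, 0, 0.1528, 0], [-0.185, -0.103, 0.037, 0, 0, 0.191, 0], [-0.222, -0.124, 0.045, 0, 0, 0.2292, 0], [-0.259, -0.145, 0.052, 0, 0, 0.2674, 0], [-0.296, -0.165, 0.06, 0, 0, 0.3056, 0], [-0.333, -0.186, 0.067, 0, 0, 0.3438, 0], [-0.3695, -0.2064, 0.075, 0, 0, 0.3832, 0], [-0.3695, -0.2064, 0.075, -0.0003, 0.0002, 0.3832, 0], [-0.3695, -0.2064, 0.075, -0.0003, 0.0002, 0.3832, 0]]]'

```text
time_s: 1.3
ee_pos: [0.4681, 0.1877, 0.13]
eef_rot: [-3.141, -0.001, 1.57]
force: [0.5, 0.8, -0.3]
grip_width: 0.0467
grip_force: 0.0
```

```bash
python3 go.py 468 188 55 0
python3 - <<'E'
from station import ctrl,cams
import cv2,numpy as np
a=[]
for n,(x,y,w,h) in(("top",(170,150,100,75)),("side",(220,130,120,90))):
    p,d=cams.camera(n); np.savez(f"{n}1.npz",p=p,d=d,**{k:np.array(v) for k,v in cams.camera_info(n).items()})
    a.append(cv2.resize(p[y:y+h,x:x+w],(400,300),interpolation=cv2.INTER_CUBIC))
cv2.imwrite("pics/pre.png",np.hstack(a))
E
```

```text
1.3 shift [ 0.2 -0.  75. ] turn [-0.0006 -0.0008 -0.0006] F [ 0.5  0.8 -0.3] M [-0.05  0.06 -0.02] 0.046710544285351555
```

View pics/pre.png

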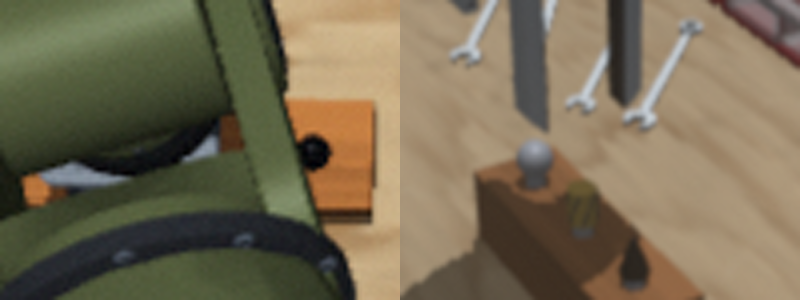

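Both fingers straddle the line above the gold head: the side crop shows finger tips at (530,125) and (622,105), with the gold head at (583,205). Next I descend and grip.

Converted, 75 mm is 0.075, 68 mm is 0.068.

Call:
arm_command --plan '[[[0, 0, 0.025, 0, 0, 0, 0], [0, 0, 0.05, 0, 0, 0, 0], [0, 0, 0.068, 0, 0, 0, 0], [0.0002, 0, 0.075, 0, 0, 0, 0], [0.0002, 0, 0.075, 0, 0, 0, 0.6], [0.0002, 0, 0.075, 0, 0, 0, 0.7], [0.0002, 0, 0.075, 0, 0, 0, 0.8], [0.0002, 0, 0.075, 0, 0, 0, 0.8], [0.0002, 0, 0.075, 0, 0, 0, 0.8], [0.0002, 0, 0.075, 0, 0, 0, 0.8]]]' --squeeze 25

```text
time_s: 2.4
ee_pos: [0.4686, 0.1886, 0.0561]
eef_rot: [3.14, -0.001, 1.571]
force: [-1.2, 1.5, 6.0]
grip_width: 0.0172
grip_force: 25.0
```

Converted, -125 mm is -0.125, -110 mm is -0.11.

Call:
arm_command --plan '[[[0, 0, -0.008, 0, 0, 0, 0.8], [0, 0, -0.02, 0, 0, 0, 0.8], [0, 0, -0.04, 0, 0, 0, 0.8], [0, 0, -0.065, 0, 0, 0, 0.8], [0, 0, -0.09, 0, 0, 0, 0.8], [0, 0, -0.11, 0, 0, 0, 0.8], [0, 0, -0.125, 0, 0, 0, 0.8], [0, 0, -0.125, 0, 0, 0, 0.8], [0, 0, -0.125, 0, 0, 0, 0.8]]]' --squeeze 25

```text
time_s: 3.3
ee_pos: [0.468, 0.1883, 0.1805]
eef_rot: [3.141, -0.001, 1.571]
force: [0.6, 0.4, -0.0]
grip_width: 0.0174
grip_force: 25.0
```

```bash
python3 go.py 490 -106.5 185 0
python3 - <<'E'
from station import ctrl,cams
import cv2,numpy as np
p,d=cams.camera("side"); np.savez("side2.npz",p=p,d=d,**{k:np.array(v) for k,v in cams.camera_info("side").items()})
x,y,w,h=220,90,133,100
cv2.imwrite("pics/lift.png",cv2.resize(p[y:y+h,x:x+w],None,fx=6,fy=6,interpolation=cv2.INTER_CUBIC))
E
```

```text
3.3 shift [-294.8   22.    -4.8] turn [ 0.0007 -0.001  -0.0001] F [ 0.6  0.4 -0. ] M [-0.07  0.08 -0.01] 0.017439209590765777
```

View pics/lift.png

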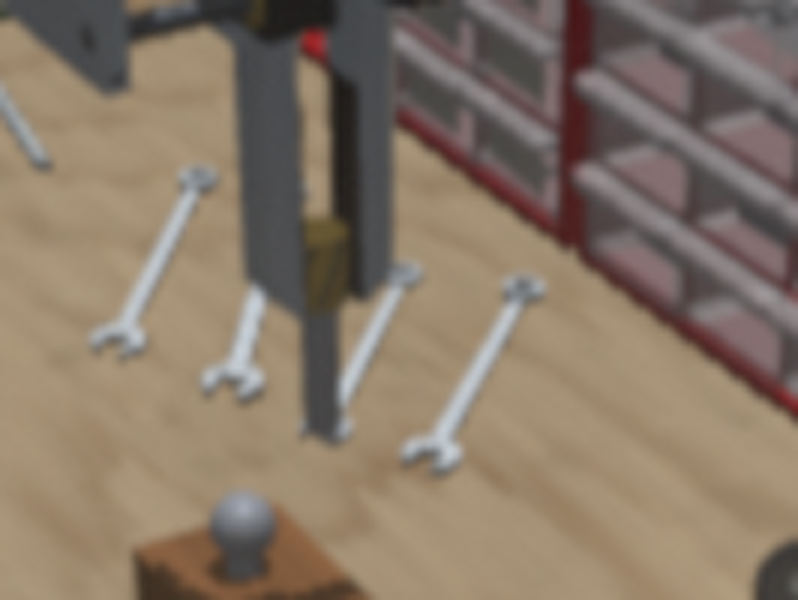

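The side crop shows the cutter held between the pads with its shank hanging about plumb and its foot at (325,435). Next I carry it over the chuck.

Converted, -294.8 mm is -0.2948, -280 mm is -0.28, -0.001 rad is -0.0003.

Call:
arm_command --plan '[[[-0.02, 0.002, -0.005, 0, 0, 0, 0.8], [-0.055, 0.004, -0.005, 0, 0, 0, 0.8], [-0.095, 0.007, -0.005, 0, 0, 0, 0.8], [-0.135, 0.01, -0.005, 0, 0, 0, 0.8], [-0.175, 0.013, -0.005, 0, 0, 0, 0.8], [-0.215, 0.016, -0.005, 0, 0, 0, 0.8], [-0.25, 0.019, -0.005, 0, 0, 0, 0.8], [-0.28, 0.021, -0.005, 0, 0, 0, 0.8], [-0.2948, 0.022, -0.005, 0.0002, -0.0003, 0, 0.8], [-0.2948, 0.022, -0.005, 0.0002, -0.0003, 0, 0.8], [-0.2948, 0.022, -0.005, 0.0002, -0.0003, 0, 0.8], [-0.2948, 0.022, -0.005, 0.0002, -0.0003, 0, 0.8]]]'

```text
time_s: 4.55
ee_pos: [0.4901, -0.1053, 0.185]
eef_rot: [-3.141, -0.0, 1.572]
force: [0.1, -0.4, -0.9]
grip_width: 0.0173
grip_force: 25.0
```

```bash
python3 go.py 490 -106.5 185 0
python3 - <<'E'
from station import ctrl,cams
from h import *
for n in("side","top"):
    p,d=cams.camera(n); np.savez(n+"3.npz",p=p,d=d,**{k:np.array(v) for k,v in cams.camera_info(n).items()})
f=load("side3");P=pts(f)
for z in np.arange(.08,.19,.008):
    m=(abs(P[...,2]-z)<.004)&(abs(P[...,0]-.49)<.03)&(abs(P[...,1]+.1065)<.03)&(f["d"]>0)
    if m.sum()>3:q=P[m];print(round(z,3),m.sum(),np.round(np.median(q,0)*1000,1),np.round(q.min(0)*1000,1)[:2],np.round(q.max(0)*1000,1)[:2])
x,y,w,h=320,150,133,150
a=cv2.resize(f["p"][y:y+h,x:x+w],None,fx=4,fy=4,interpolation=cv2.INTER_CUBIC)
cv2.imwrite("pics/over.png",a)
E
```

```text
4.55 shift [-1.2 -0.1  0. ] turn [-0.0006 -0.0002  0.0012] F [ 0.1 -0.4 -0.9] M [-0.03  0.05 -0.01] 0.017330026788153135
0.08 151 [ 477.2 -119.5   80. ] [ 466.  -132.2] [514.4 -92. ]
0.088 185 [ 484.1 -113.5   88.6] [ 465.8 -131.9] [511.3 -88.6]
0.096 441 [ 489.9 -106.1   97.6] [ 465.9 -131.7] [514.9 -79.8]
0.104 134 [ 490.1 -107.4  100.5] [ 466.1 -132.5] [512.5 -79.7]
0.144 29 [ 485.3 -108.2  144.8] [ 483.1 -111.5] [ 491.6 -101.6]
0.152 37 [ 486.1 -108.4  152.1] [ 483.1 -111.3] [ 492.9 -100.6]
0.16 38 [ 485.9 -107.8  159.9] [ 483.1 -110.7] [ 494.3 -100.6]
0.168 34 [ 486.1 -108.6  168.1] [ 482.4 -111.2] [ 492.1 -103.5]
0.176 37 [ 486.5 -109.1  175.7] [ 482.4 -111.5] [ 492.3 -100.8]
0.184 25 [ 488.3 -111.4  185.7] [ 476.8 -115. ] [ 503.1 -107.6]
```

View pics/over.png

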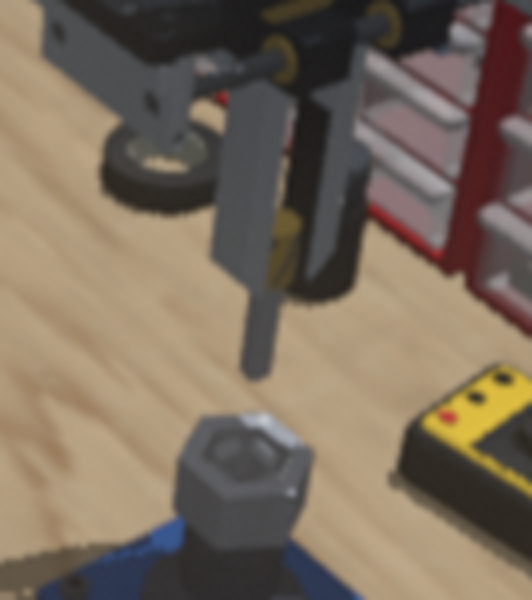

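The side crop shows the shank hanging straight above the nut's hole, with the foot at (256,375) and the hole at (245,455). By depth the two axes agree within about 1 mm, so I correct by −1.2 mm in y and go down.

Converted, 50 mm is 0.05, -1.2 mm is -0.0012, 0.001 rad is 0.0003.

Call:
arm_command --plan '[[[-0.0012, 0.0002, 0.01, -0.0002, 0, 0.0003, 0.8], [-0.0012, 0.0002, 0.022, -0.0002, 0, 0.0003, 0.8], [-0.0012, 0.0002, 0.032, -0.0002, 0, 0.0003, 0.8], [-0.0012, 0.0002, 0.036, -0.0002, 0, 0.0003, 0.8], [-0.0012, 0.0002, 0.039, -0.0002, 0, 0.0003, 0.8], [-0.0012, 0.0002, 0.042, -0.0002, 0, 0.0003, 0.8], [-0.0012, 0.0002, 0.045, -0.0002, 0, 0.0003, 0.8], [-0.0012, 0.0002, 0.048, -0.0002, 0, 0.0003, 0.8], [-0.0012, 0.0002, 0.05, -0.0002, 0, 0.0003, 0.8], [-0.0012, 0.0002, 0.05, -0.0002, 0, 0.0003, 0.8]]]'

```text
time_s: 5.65
ee_pos: [0.4902, -0.1076, 0.1349]
eef_rot: [3.142, -0.0, 1.57]
force: [0.2, 0.3, -0.4]
grip_width: 0.0174
grip_force: 25.0
```

```bash
python3 go.py 490.3 -106.5 113 0
```

```text
5.65 shift [ 1.1  0.1 21.9] turn [ 0.     -0.0001 -0.001 ] F [ 0.2  0.3 -0.4] M [-0.02  0.07  0.01] 0.017395310954626816
```

Converted, 22 mm is 0.022, 21 mm is 0.021.

Call:
arm_command --plan '[[[0.0005, 0, 0.004, 0, 0, 0, 0.8], [0.0005, 0, 0.008, 0, 0, 0, 0.8], [0.0005, 0, 0.012, 0, 0, 0, 0.8], [0.0005, 0, 0.015, 0, 0, 0, 0.8], [0.0005, 0, 0.018, 0, 0, 0, 0.8], [0.0005, 0, 0.02, 0, 0, 0, 0.8], [0.0005, 0, 0.021, 0, 0, 0, 0.8], [0.0005, 0, 0.022, 0, 0, 0, 0.8], [0.0005, 0, 0.022, 0, 0, 0, 0.8]]]'

```text
time_s: 6.55
ee_pos: [0.4903, -0.1071, 0.1131]
eef_rot: [3.141, 0.0, 1.57]
force: [0.3, -0.0, -0.1]
grip_width: 0.017
grip_force: 25.0
```

```bash
python3 go.py 490.3 -106.5 110 0
```

```text
6.55 shift [ 0.6 -0.   3.1] turn [ 0.0003  0.     -0.001 ] F [ 0.3 -0.  -0.1] M [-0.09  0.11  0.01] 0.017012188424575202
```

Call:
arm_command --plan '[[[0, 0, 0.001, 0, 0, 0, 0.8], [0, 0, 0.0015, 0, 0, 0, 0.8], [0, 0, 0.002, 0, 0, 0, 0.8], [0, 0, 0.0025, 0, 0, 0, 0.8], [0, 0, 0.0025, 0, 0, 0, 0.8]]]'

```text
time_s: 7.05
ee_pos: [0.4903, -0.1071, 0.1106]
eef_rot: [3.141, -0.0, 1.57]
force: [-0.2, 0.7, -0.5]
grip_width: 0.0172
grip_force: 25.0
```

Converted, 1 mm is 0.001, 0.5 mm is 0.0005.

Call:
arm_command --plan '[[[0, 0, 0.0005, 0, 0, 0, 0.8], [0, 0, 0.001, 0, 0, 0, 0.8], [0, 0, 0.001, 0, 0, 0, 0.8]]]'

```text
time_s: 7.35
ee_pos: [0.4905, -0.1072, 0.1101]
eef_rot: [3.141, 0.0, 1.57]
force: [-1.1, 0.3, 5.0]
grip_width: 0.0176
grip_force: 25.0
```

Contact came at the expected height. One small extra press will confirm it before I release.

Call:
arm_command --plan '[[[0, 0, 0.0005, 0, 0, 0, 0.8], [0, 0, 0.0005, 0, 0, 0, 0.8]]]'

```text
time_s: 7.55
ee_pos: [0.4907, -0.1073, 0.11]
eef_rot: [3.14, 0.0, 1.57]
force: [-2.2, 0.6, 9.7]
grip_width: 0.0174
grip_force: 25.0
```

Converted, -1.3 mm is -0.0013.

Call:
arm_command --plan '[[[0, 0, -0.0013, 0, 0, 0, 0.8], [0, 0, -0.0013, 0, 0, 0, 0.8], [0, 0, -0.0013, 0, 0, 0, 0.4], [0, 0, -0.0013, 0, 0, 0, -0.2], [0, 0, -0.0013, 0, 0, 0, -0.8], [0, 0, -0.0013, 0, 0, 0, -0.8], [0, 0, -0.0013, 0, 0, 0, -0.8], [0, 0, -0.0013, 0, 0, 0, -0.8]]]'

```text
time_s: 8.35
ee_pos: [0.4903, -0.1071, 0.1105]
eef_rot: [3.141, -0.0, 1.57]
force: [0.4, 0.0, -0.8]
grip_width: 0.0618
grip_force: 0.0
```

```bash
python3 go.py 490.2 -106.5 72 0
python3 - <<'E'
from station import ctrl,cams
from h import *
p,d=cams.camera("side");i=cams.camera_info("side");np.savez("side4.npz",p=p,d=d,**{k:np.array(v) for k,v in i.items()})
cv2.imwrite("pics/home.png",cv2.resize(p[170:320,320:453],None,fx=4,fy=4,interpolation=cv2.INTER_CUBIC))
E
```

```text
8.35 shift [ 0.6 -0.1 38.5] turn [ 0.0004 -0.     -0.001 ] F [ 0.4  0.  -0.8] M [-0.08  0.07  0.06] 0.061766646668518145
```

View pics/home.png

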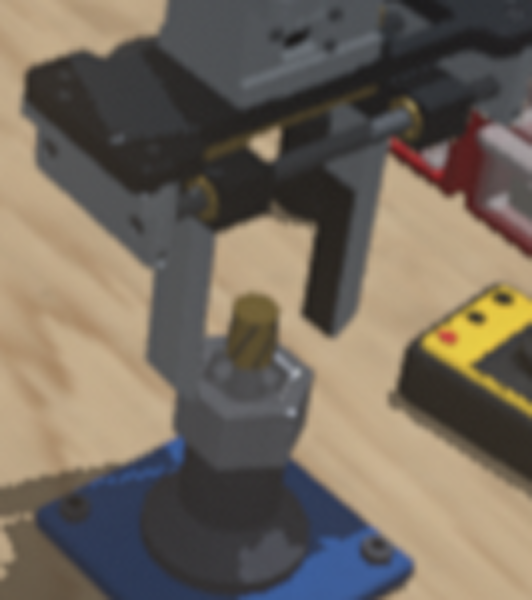

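The crop shows the cutter standing upright in the chuck, its head (255,330) just above the nut and the fingers clear. Next I lower to the nut and grip its x-facing flats.

Converted, 38 mm is 0.038, 35 mm is 0.035.

Call:
arm_command --plan '[[[0.0004, 0, 0, 0, 0, 0, -0.8], [0.0004, 0, 0.008, 0, 0, 0, -0.8], [0.0004, 0, 0.018, 0, 0, 0, -0.8], [0.0004, 0, 0.028, 0, 0, 0, -0.6], [0.0004, 0, 0.035, 0, 0, 0, -0.4], [0.0004, 0, 0.038, 0, 0, 0, -0.3], [0.0004, 0, 0.038, 0, 0, 0, 0.0], [0.0004, 0, 0.038, 0, 0, 0, 0.2], [0.0004, 0, 0.038, 0, 0, 0, 0.3], [0.0004, 0, 0.038, 0, 0, 0, 0.3], [0.0004, 0, 0.038, 0, 0, 0, 0.3]]]' --squeeze 60

```text
time_s: 9.5
ee_pos: [0.4907, -0.1068, 0.0727]
eef_rot: [3.14, 0.0, 1.57]
force: [3.4, 0.3, -0.3]
grip_width: 0.0457
grip_force: 59.7
```

```bash
python3 go.py 490.2 -106.5 72 0
```

```text
9.5 shift [ 0.3 -0.5  0.7] turn [ 0.0013  0.0003 -0.0007] F [ 3.4  0.3 -0.3] M [-0.08 -0.5   0.41] 0.04572156023480281
```

Converted, 0.3 mm is 0.0003, 0.03 rad is 0.0095.

Call:
arm_command --plan '[[[0, 0.0003, 0, 0, 0, 0.0095, 0.3], [0, 0.0003, 0, 0, 0, 0.0191, 0.3], [0, 0.0003, 0, 0, 0, 0.0286, 0.3], [0, 0.0003, 0, 0, 0, 0.0382, 0.3], [0, 0.0003, 0, 0, 0, 0.0477, 0.3]]]'

```text
time_s: 10.0
ee_pos: [0.4907, -0.1068, 0.0727]
eef_rot: [3.141, 0.0, 1.418]
force: [0.8, 0.4, 2.9]
grip_width: 0.046
grip_force: 59.8
```

```bash
cat > st.py <<'E'
from station import ctrl
import numpy as np
o=ctrl.get_obs();print(o["time_s"],"p",np.round(o["ee_pos"]*1000,1),"yaw",round(o["eef_rot"][2],4),"F",np.round(o["force"],1),"M",np.round(o["moment"],3),"tau6",round(o["tau"][5],3),"q6",round(o["qpos"][5],4),"v6",round(o["joint_vel"][5],3))
E
python3 st.py
```

```text
10.0 p [ 490.7 -106.8   72.7] yaw 1.4179 F [0.8 0.4 2.9] M [-0.022  0.045  0.513] tau6 -0.132 q6 -0.1343 v6 0.3
```

Converted, 0.15 rad is 0.0477.

Call:
arm_command --plan '[[[0, 0, 0, 0, 0, 0.0095, 0.3], [0, 0, 0, 0, 0, 0.0191, 0.3], [0, 0, 0, 0, 0, 0.0286, 0.3], [0, 0, 0, 0, 0, 0.0382, 0.3], [0, 0, 0, 0, 0, 0.0477, 0.3], [0, 0, 0, 0, 0, 0.0573, 0.3], [0, 0, 0, 0, 0, 0.0668, 0.3]]]'

```text
time_s: 10.7
ee_pos: [0.4906, -0.1067, 0.0727]
eef_rot: [3.141, -0.0, 1.207]
force: [-0.8, 0.4, 5.6]
grip_width: 0.0458
grip_force: 59.8
```

```bash
python3 st.py
```

```text
10.7 p [ 490.6 -106.7   72.7] yaw 1.2075 F [-0.8  0.4  5.6] M [0.06  0.413 0.517] tau6 -0.12 q6 0.0761 v6 0.297
```

Converted, 0.06 rad is 0.0191.

Call:
arm_command --plan '[[[0, 0, 0, 0, 0, 0.0064, 0.3], [0, 0, 0, 0, 0, 0.0127, 0.3], [0, 0, 0, 0, 0, 0.0191, 0.3]]]'

```text
time_s: 11.0
ee_pos: [0.4906, -0.1067, 0.0727]
eef_rot: [3.141, -0.0, 1.148]
force: [-0.7, -0.3, 5.7]
grip_width: 0.0455
grip_force: 59.8
```

```bash
python3 st.py
```

```text
11.0 p [ 490.6 -106.7   72.7] yaw 1.1479 F [-0.7 -0.3  5.7] M [0.118 0.456 0.516] tau6 0.09 q6 0.1357 v6 0.198
```

Converted, 0.06 rad is 0.0191.

Call:
arm_command --plan '[[[0, 0, 0, 0, 0, 0.0064, 0.3], [0, 0, 0, 0, 0, 0.0127, 0.3], [0, 0, 0, 0, 0, 0.0191, 0.3]]]'

```text
time_s: 11.3
ee_pos: [0.4906, -0.1067, 0.0727]
eef_rot: [3.141, -0.0, 1.088]
force: [-2.0, 0.7, 5.9]
grip_width: 0.0457
grip_force: 59.8
```

```bash
python3 st.py
```

```text
11.3 p [ 490.6 -106.7   72.7] yaw 1.0879 F [-2.   0.7  5.9] M [0.219 0.467 0.443] tau6 0.089 q6 0.1957 v6 0.199
```

Converted, 0.06 rad is 0.0191.

Call:
arm_command --plan '[[[0, 0, 0, 0, 0, 0.0064, 0.3], [0, 0, 0, 0, 0, 0.0127, 0.3], [0, 0, 0, 0, 0, 0.0191, 0.3]]]'

```text
time_s: 11.6
ee_pos: [0.4905, -0.1067, 0.0727]
eef_rot: [3.141, -0.0, 1.028]
force: [-1.9, 0.0, 6.9]
grip_width: 0.0459
grip_force: 59.8
```

```bash
python3 st.py
```

```text
11.6 p [ 490.5 -106.7   72.7] yaw 1.0278 F [-1.9  0.   6.9] M [0.177 0.548 0.533] tau6 0.089 q6 0.2557 v6 0.198
```

Converted, 0.06 rad is 0.0191.

Call:
arm_command --plan '[[[0, 0, 0, 0, 0, 0.0064, 0.3], [0, 0, 0, 0, 0, 0.0127, 0.3], [0, 0, 0, 0, 0, 0.0191, 0.3]]]'

```text
time_s: 11.9
ee_pos: [0.4905, -0.1067, 0.0726]
eef_rot: [-3.142, -0.0, 0.968]
force: [-1.8, 1.0, 6.4]
grip_width: 0.0457
grip_force: 59.8
```

```bash
python3 st.py
```

```text
11.9 p [ 490.5 -106.7   72.6] yaw 0.9679 F [-1.8  1.   6.4] M [0.214 0.618 0.565] tau6 0.147 q6 0.3156 v6 0.198
```

Converted, 0.03 rad is 0.0095.

Call:
arm_command --plan '[[[0, 0, 0, 0, 0, 0.0032, 0.3], [0, 0, 0, 0, 0, 0.0064, 0.3], [0, 0, 0, 0, 0, 0.0095, 0.3]]]'

```text
time_s: 12.2
ee_pos: [0.4905, -0.1067, 0.0727]
eef_rot: [-3.142, -0.0, 0.938]
force: [-1.4, 0.8, 5.5]
grip_width: 0.046
grip_force: 59.9
```

```bash
python3 st.py
```

```text
12.2 p [ 490.5 -106.7   72.7] yaw 0.9384 F [-1.4  0.8  5.5] M [0.256 0.609 0.597] tau6 0.407 q6 0.3451 v6 0.097
```

Converted, 0.02 rad is 0.0064.

Call:
arm_command --plan '[[[0, 0, 0, 0, 0, 0.0032, 0.3], [0, 0, 0, 0, 0, 0.0064, 0.3]]]'

```text
time_s: 12.4
ee_pos: [0.4905, -0.1067, 0.0726]
eef_rot: [-3.142, -0.0, 0.918]
force: [-1.5, 0.9, 6.5]
grip_width: 0.0458
grip_force: 59.9
```

```bash
python3 st.py
```

```text
12.4 p [ 490.5 -106.7   72.6] yaw 0.9184 F [-1.5  0.9  6.5] M [0.229 0.609 0.57 ] tau6 0.443 q6 0.3651 v6 0.098
```

Converted, 0.03 rad is 0.0095.

Call:
arm_command --plan '[[[0, 0, 0, 0, 0, 0.0032, 0.3], [0, 0, 0, 0, 0, 0.0064, 0.3], [0, 0, 0, 0, 0, 0.0095, 0.3]]]'

```text
time_s: 12.7
ee_pos: [0.4905, -0.1066, 0.0726]
eef_rot: [-3.141, -0.0, 0.889]
force: [-2.2, 1.5, 6.4]
grip_width: 0.0458
grip_force: 60.0
```

```bash
python3 st.py
```

```text
12.7 p [ 490.5 -106.6   72.6] yaw 0.8885 F [-2.2  1.5  6.4] M [0.281 0.581 0.753] tau6 0.501 q6 0.3951 v6 0.1
```

Converted, 0.004 rad is 0.0013.

Call:
arm_command --plan '[[[0, 0, 0, 0, 0, 0.0013, 0.3]]]'

```text
time_s: 12.8
ee_pos: [0.4905, -0.1066, 0.0727]
eef_rot: [-3.142, -0.0, 0.885]
force: [-1.9, 0.4, 7.2]
grip_width: 0.0459
grip_force: 60.0
```

```bash
python3 st.py
```

```text
12.8 p [ 490.5 -106.6   72.7] yaw 0.8846 F [-1.9  0.4  7.2] M [0.292 0.622 0.699] tau6 0.733 q6 0.399 v6 0.035
```

Converted, 0.004 rad is 0.0013.

Call:
arm_command --plan '[[[0, 0, 0, 0, 0, 0.0013, 0.3]]]'

```text
time_s: 12.9
ee_pos: [0.4905, -0.1066, 0.0727]
eef_rot: [-3.142, -0.0, 0.881]
force: [-1.9, 0.6, 7.2]
grip_width: 0.0459
grip_force: 60.0
```

```bash
python3 st.py
```

```text
12.9 p [ 490.5 -106.6   72.7] yaw 0.8808 F [-1.9  0.6  7.2] M [0.283 0.607 0.705] tau6 0.65 q6 0.4028 v6 0.038
```

Converted, 0.008 rad is 0.0025.

Call:
arm_command --plan '[[[0, 0, 0, 0, 0, 0.0013, 0.3], [0, 0, 0, 0, 0, 0.0025, 0.3]]]'

```text
time_s: 13.1
ee_pos: [0.4905, -0.1066, 0.0726]
eef_rot: [-3.141, -0.0, 0.873]
force: [-2.5, 1.1, 5.8]
grip_width: 0.0459
grip_force: 60.0
```

```bash
python3 st.py
```

```text
13.1 p [ 490.5 -106.6   72.6] yaw 0.8729 F [-2.5  1.1  5.8] M [0.292 0.609 0.683] tau6 0.656 q6 0.4108 v6 0.039
```

Converted, 0.008 rad is 0.0025.

Call:
arm_command --plan '[[[0, 0, 0, 0, 0, 0.0013, 0.3], [0, 0, 0, 0, 0, 0.0025, 0.3]]]'

```text
time_s: 13.3
ee_pos: [0.4905, -0.1066, 0.0727]
eef_rot: [-3.142, -0.0, 0.865]
force: [-2.0, 1.2, 7.4]
grip_width: 0.046
grip_force: 60.0
```

```bash
python3 st.py
```

```text
13.3 p [ 490.5 -106.6   72.7] yaw 0.8649 F [-2.   1.2  7.4] M [0.279 0.639 0.732] tau6 0.672 q6 0.4187 v6 0.039
```

Converted, 0.008 rad is 0.0025.

Call:
arm_command --plan '[[[0, 0, 0, 0, 0, 0.0013, 0.3], [0, 0, 0, 0, 0, 0.0025, 0.3]]]'

```text
time_s: 13.5
ee_pos: [0.4905, -0.1066, 0.0727]
eef_rot: [-3.141, -0.0, 0.857]
force: [-1.4, 1.2, 6.3]
grip_width: 0.0463
grip_force: 60.1
```

```bash
python3 st.py; python3 -c "
import numpy as np
y=[.968,.938,.918,.889,.885,.881,.873,.865];m=[.565,.597,.57,.753,.699,.705,.683,.732]
print(np.polyfit(y,m,1))"
```

```text
13.5 p [ 490.5 -106.6   72.7] yaw 0.8569 F [-1.4  1.2  6.3] M [0.334 0.663 0.787] tau6 0.688 q6 0.4267 v6 0.04
[-1.78875719  2.27668258]
```

The torque is now about 0.25 N m above the free-running 0.505, so I stop turning, open and retract.

Converted, -150 mm is -0.15, -140 mm is -0.14.

Call:
arm_command --plan '[[[0, 0, 0, 0, 0, 0, 0.3], [0, 0, 0, 0, 0, 0, 0.1], [0, 0, 0, 0, 0, 0, -0.2], [0, 0, 0, 0, 0, 0, -0.5], [0, 0, 0, 0, 0, 0, -0.5], [0, 0, -0.015, 0, 0, 0, -0.5], [0, 0, -0.04, 0, 0, 0, -0.5], [0, 0, -0.075, 0, 0, 0, -0.5], [0, 0, -0.11, 0, 0, 0, -0.5], [0, 0, -0.14, 0, 0, 0, -0.5], [0, 0, -0.15, 0, 0, 0, -0.5], [0, 0, -0.15, 0, 0, 0, -0.5]]]'

```text
time_s: 14.7
ee_pos: [0.4909, -0.1068, 0.223]
eef_rot: [3.14, -0.001, 0.857]
force: [-0.4, 0.2, -0.5]
grip_width: 0.071
grip_force: 0.0
```

```bash
python3 st.py
python3 - <<'E'
from station import ctrl,cams
import cv2,numpy as np
p,d=cams.camera("side")
cv2.imwrite("pics/end.png",cv2.resize(p[130:320,230:453],None,fx=3,fy=3,interpolation=cv2.INTER_CUBIC))
E
```

```text
14.7 p [ 490.9 -106.8  223. ] yaw 0.8575 F [-0.4  0.2 -0.5] M [-0.063  0.144  0.03 ] tau6 0.006 q6 0.426 v6 -0.001
```

View pics/end.png

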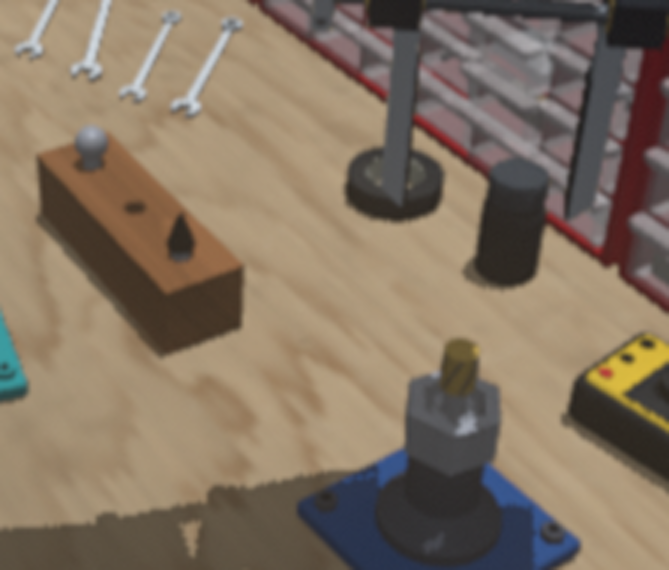

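The cutter stands upright in the chuck at (460,365) with its head just above the nut. The other two cutters are still in the rack at (90,145) and (180,240), and the gripper is clear.

```bash
python3 -c "
from station import ctrl
print(ctrl.hand_in())"
```

```text
the job is handed in; nothing more can be done
None
```

The gold cutter is home on the stop (contact felt at the expected height, under 10 N) and the nut was tightened to about 0.25 N m above free-running (torque readings scatter by about ±0.04); the other two cutters are untouched and the job was handed in at about 15 s.

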